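# Roll the test roller onto the line of the checking plate

### The job

Roll the thicker of the two steel rollers over the checking plate until it lies along the plate's white line, centred over it, and leave it at rest there. Press on the top of the roller with the fingertips and push sideways so that it turns over as it goes (over a third of a turn) instead of being dragged; do not grip or lift it, and leave the thinner roller and everything else where it is.

Things in the scene. Friction and masses are not known exactly. Their poses are not given: they have to be found in the camera images.
- plate: dark steel checking plate fixed to the bench, 160 x 280 x 14 mm (its x, y, z); origin at the centre of its underside, so its flat top is 14 mm above the origin. A white line, 3 mm wide and 154 mm long, runs across the middle of the top along the plate's x axis (local y = 0). The rollers roll along the plate's y axis.
- thick_roller_center (a point): centre of the thicker roller, a bright steel cylinder 36 mm in diameter and 110 mm long, lying on the plate 55 to 85 mm to one side of the white line and parallel to it within 0.04 rad. This point's x axis is the roller's axis; y and z turn with the roller (z is up at the start). The roller's top is 18 mm above this point.
- thin_roller_center (a point): centre of the thinner roller: as the thick one but 24 mm in diameter and 110 mm long, lying loose on the other side of the white line, 55 to 85 mm from it. It must stay where it is (to 8 mm).
- nozzle: injector nozzle, grey steel, 18 x 18 x 54 mm, standing upright near one corner of the plate; origin at the centre of its foot. Leave alone (to 15 mm).
- union_nut: silvery union nut, 24 x 27 x 20 mm, standing near the opposite corner of the plate; origin at the centre of its underside. Leave alone (to 15 mm).
- tape: roll of black tape, 58 x 56 x 19 mm, lying flat on the bench to the left of the plate; origin at the centre of its underside. Leave alone (to 15 mm).
- spanner: small combination spanner, 164 mm long, 27 mm wide, 7 mm thick, lying on the bench to the right of the plate; origin at the centre of its underside. Leave alone (to 15 mm).
- thick_roller: the same roller; 0.4 to 0.85 kg; this origin lies on its surface and turns with it: use the point for its position. Fingertips pressed on its top with 3 to 25 N and moved square to its axis roll it without slip by half their own travel, so they gain on it and several short strokes are needed; let go slowly, it stops within a few mm.
Mind the look-alikes: they are no part of the job. Leave any yellow look-alike of the thick_roller alone.

How it is judged:
On the way:
1. the thick roller has turned over by more than a third of a turn (its z axis is over 2.1 rad from upright) (angle between thick_roller_center's own z axis and vertical above 2.1 rad).
At the end, for the whole second after the job is handed in: The thick roller lies at rest on the plate along the white line: its centre within 6 mm of the line and within 30 mm of the line's middle, its axis within 0.12 rad of the line; the thin roller is within 8 mm and the nozzle, nut, tape and spanner within 15 mm of where they began (y of thick_roller_center in the frame of plate between -0.006 and 0.006 m and x of thick_roller_center in the frame of plate between -0.03 and 0.03 m and angle between the x axis of thick_roller_center and the x axis of plate, either way round below 0.12 rad and z of thick_roller_center in the frame of plate between 0.029 and 0.035 m and linear speed of thick_roller below 0.01 m/s and distance of thin_roller_center from where it was at the start of the episode below 0.008 m and distance of each of nozzle, union_nut, tape, spanner from where it was at the start of the episode below 0.015 m); the robot touches nothing.
It fails at once if the thick roller is lifted off the plate (over 10 mm) (z of thick_roller_center in the frame of plate above 0.042 m).
It fails at once if the thin roller is moved (over 8 mm) (distance of thin_roller_center from where it was at the start of the episode above 0.008 m).
It fails at once if the nozzle, nut, tape or spanner is moved (over 15 mm) (distance of any of nozzle, union_nut, tape, spanner from where it was at the start of the episode above 0.015 m).
It also fails if it takes over 64 s, if anything falls off the work surface, if the arm or the gripper's body presses on something with over 40 N, if the wrist force passes 120 N, or if a joint passes its speed limit or range.

### The arm

A 6-joint arm with a two-finger parallel gripper is mounted at the origin on a cart in front of the work surface, level with it; the furniture and walls round the work are solid. World frame = base frame: x ahead of the robot, y to its left, z up, the work surface at z = 0. Lengths are in m, angles in rad, forces in N, time in s.
With the tool pointing down it reaches from about 0.35 to 0.875 m from the base axis. Payload 4.2 kg.
Tool frame: the origin (TCP) lies between the finger pads; the fingertips stand 17 mm ahead of it and the grasp point (between the pads) lies 2 mm behind it (ctrl.tcp_to_tips is the distance from the TCP to the fingertips, in m); z points along the fingers, y is the line along which they close (so a half turn about z gives the same grasp; the last joint's range is limited). The gripper opens to 87 mm and grips with 3 to 60 N. Pads are 19 mm wide; open, the fingers measure 117 mm over their backs; the gripper's body (75 mm by 190 mm) begins 51 mm behind the grasp point.
Start: joints at [-0.999, 0.385, 0.008, 0, -1.194, -0.259], TCP at [0.192, -0.595, 0.205] pointing down, gripper open.
Joint ranges: [-3.14, 3.14], [-1.21, 2.06], [-1.07, 1.41], [-3.16, 2.05], [-2.99, -0.16], [-3.1, 3.1]. Speed limits (rad/s): [2.79, 2.79, 3.14, 3.14, 3.14, 3.14].

### API

Orientations are given as a unit quaternion [x, y, z, w].
In Python, from rig import ctrl, viewer gives the robot as it stands. Calls block until the motion is done:
- ctrl.movep(position, orientation): joint-space move of the TCP to a pose.
- ctrl.line_to(position, frame=None, rate=0.15): straight line of the TCP; frame=None keeps the orientation; rate is the mean speed in m/s.
- ctrl.move_joints(angles): joint-space move.
- ctrl.open_gripper() and ctrl.grasp(newtons=None): open the fingers fully, or close them until they stop; newtons is the grip in N (None keeps the last).
- ctrl.pause(seconds).
- ctrl.solve_ik(position, orientation): joint angles nearest the present ones, or None.
- ctrl.read_state(): the state.
- viewer.get_image(name): name is "scene" or "top"; returns a dict with "frame" (420x560x3 uint8, blue, green, red), "z_map" (420x560 float32, m along the optical axis (not along the pixel's ray), 0 where there is no reading), "K" (3x3 intrinsics, pixels), "origin" and "orientation" of the camera in the world. Camera axes: x right, y down, z forward; pixel columns grow to the right and rows downward; lengths in m; the calibration is good to about 2 mm. A picture is of the moment at which its call begins.
A pose or a line that the arm cannot do raises ctrl.PlanningError and nothing moves.
- ctrl.job_done(): hands the job in; it is judged then, once.
The state is a dict: "time": time; "joint_positions": joint angles; "qd": joint speeds; "tau": joint torques, N m; "tcp_pos": TCP position; "tcp_rot": TCP orientation; "force": force on the tool from outside, world axes, zero at the start; "moment": the same for the moment, N m; "opening": finger opening in m; "grip_force": force on a finger pad.
Only numpy, scipy, OpenCV 4.12 (cv2) and the standard library are available. Lean on these libraries where they do the work, as an engineer would, in place of code of your own. Each camera call takes 0.05 s, during which the arm holds its last target. There are 200 camera calls.

## Working session

There is one attempt and no reset: what is moved stays moved. The work goes in short steps, each a Python script; the robot and the scene stay as the last script left them, time stands still between calls to the robot, and variables do not carry over. Pictures are saved under pics/ and viewed, at most 10 in all, crops included, and the job is handed in when it is done.

```bash
mkdir -p pics; cat > h.py <<'E'
import numpy as np, cv2
from scipy.spatial.transform import Rotation as R
from rig import ctrl, viewer
def shot(n,f):
    d=viewer.get_image(n); cv2.imwrite('pics/'+f+'.png',d['frame']); np.savez('pics/'+f+'.npz',**{k:np.asarray(v) for k,v in d.items()}); return d
def cloud(d):
    z=d['z_map']; K=d['K']; v,u=np.mgrid[:z.shape[0],:z.shape[1]]
    p=np.stack([(u-K[0,2])/K[0,0]*z,(v-K[1,2])/K[1,1]*z,z],-1)
    o=d['orientation']; o=np.asarray(o); r=R.from_quat(o) if o.size==4 else R.from_matrix(o)
    return r.apply(p.reshape(-1,3)).reshape(p.shape)+d['origin']
E
python3 - <<'E'
from h import *
for n in('top','scene'):
    d=shot(n,n+'0'); print(n,d['K'].tolist(),d['origin'],d['orientation'])
s=ctrl.read_state(); print(s['time'],s['tcp_pos'],s['tcp_rot'],ctrl.tcp_to_tips)
E
```

```text
top [[393.13079706031584, 0.0, 279.6981485130754], [0.0, 393.13079706031584, 209.34574607962708], [0.0, 0.0, 1.0]] [ 0.41180122 -0.02954072  1.00370692] [-0.70305298  0.70595401 -0.05975172  0.06144248]
scene [[503.0317498060569, 0.0, 285.29539938627244], [0.0, 503.0317498060569, 205.40438384389125], [0.0, 0.0, 1.0]] [-0.12760149  0.63679316  0.60125539] [-0.34219094  0.79145042 -0.46747047  0.19489214]
0.1 [ 0.19217903 -0.59412345  0.20436233] [-1.55687454e-01  9.87805875e-01  9.63027255e-04 -2.06280266e-04] 0.017
```

View pics/top0.png

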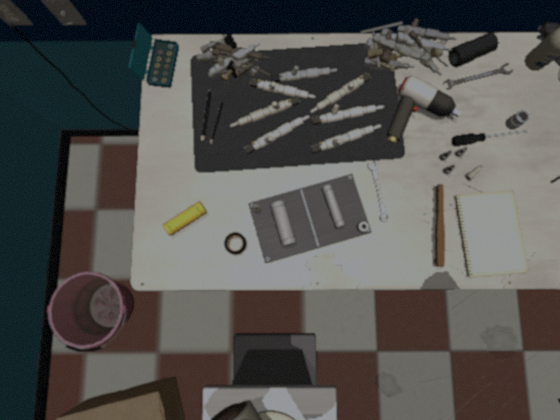

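View pics/scene0.png

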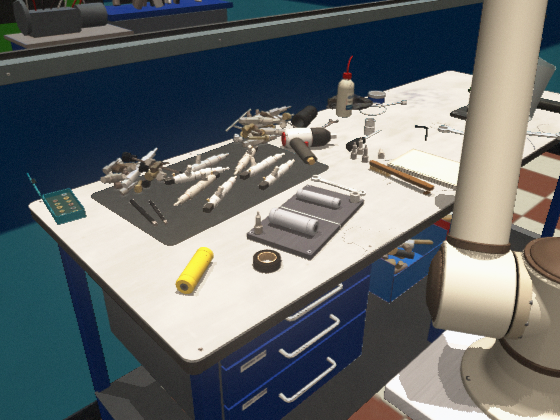

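The top view shows the thick roller at about (284,223), the thin roller at (334,205), the white line running (302,190) to (318,246), the nozzle near (257,208) and the nut at (363,227). Next I measure with depth and edges.

```bash
cat >> h.py <<'E'
def measure(d,verbose=True):
    c=cloud(d); f=d['frame'].astype(int).sum(2); v,u=np.mgrid[:420,:560]; out={}
    box=(u>248)&(u<372)&(v>175)&(v<265)
    def fit(m):
        p=c[m]; xy=p[:,:2]; (cx,cy),(w,h),a=cv2.minAreaRect(xy.astype(np.float32)*1000)
        b=cv2.boxPoints(((cx,cy),(w,h),a)); e=max((b[1]-b[0],b[2]-b[1]),key=np.linalg.norm)
        return np.array([cx,cy])/1000,np.array(sorted((w,h))),np.arctan2(e[1],e[0]),p
    return c,f,u,v,box,fit
E
python3 - <<'E'
from h import *
d=dict(np.load('pics/top0.npz')); c,f,u,v,box,fit=measure(d)
for n,z0,(a,b) in (('thick',.030,(268,303)),('thin',.026,(315,350))):
    m=box&(c[...,2]>z0)&(u>a)&(u<b)
    r=fit(m); print(n,r[:3],m.sum(),np.percentile(r[3][:,2],[2,50,98]),r[3][:,:2].mean(0))
m=box&(abs(c[...,2]-.014)<.006)
r=fit(m);print('plate',r[:3],np.median(r[3][:,2]))
print('bench z',np.median(c[200:215,210:230,2]),c[208,257],c[204,258],c[227,363])
cv2.imwrite('pics/crop.png',cv2.resize(d['frame'][165:270,240:380],None,fx=5.5,fy=5.5,interpolation=cv2.INTER_CUBIC))
E
```

```text
thick (array([ 0.50811737, -0.03971452]), array([ 48.08029556, 187.641922  ]), np.float32(0.14559852)) 652 [0.03583194 0.04798256 0.05700389] [ 0.54154596 -0.03430959]
thin (array([ 0.51215088, -0.12490927]), array([ 87.79663086, 262.58831787]), np.float32(-0.43728685)) 419 [0.02881712 0.03665206 1.00370692] [ 0.58293799 -0.15649605]
plate (array([ 0.56277234, -0.10189511]), array([160.53323364, 280.50817871]), np.float32(-1.2925528)) 0.01522380603132889
bench z 0.0011057589279759306 [0.58208346 0.0288123  0.04219603] [0.59733788 0.02798259 0.01470893] [ 0.53706236 -0.23847829  0.01360979]
```

View pics/crop.png

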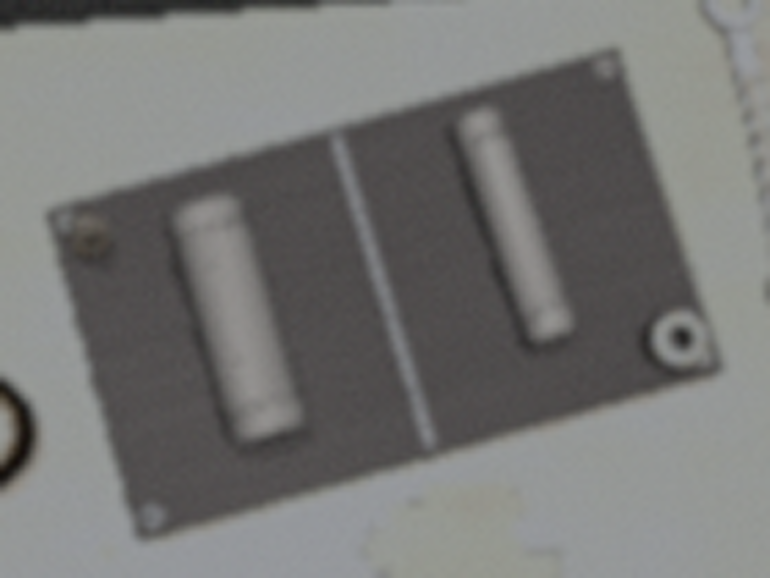

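The crop confirms the layout: line ends at crop (337,133) and (430,446), thick roller corners at (175,210), (240,195), (300,415) and (240,440), nozzle foot by (90,240), nut at (680,338).

```bash
cat >> h.py <<'E'
def ray(d,uv,z):
    uv=np.atleast_2d(uv).astype(float); K=d['K']; p=np.c_[(uv-[K[0,2],K[1,2]])/K[0,0],np.ones(len(uv))]
    p=R.from_quat(d['orientation']).apply(p); t=(z-d['origin'][2])/p[:,2]
    return (d['origin']+p*t[:,None])[:,:2]
PC=np.array([.5628,-.1019]); PA=-1.2926+np.pi/2
ex=np.array([np.cos(PA),np.sin(PA)]); ey=np.array([-ex[1],ex[0]])
def toP(p): p=np.atleast_2d(p)-PC; return np.c_[p@ex,p@ey]
def roller(d,z=.032,ymin=-.03,ymax=.12,thr=None):
    """bright blob on the plate between ymin, ymax (plate y), seen at height z -> centre, size, angle in plate frame"""
    v,u=np.mgrid[:420,:560]; uv=np.c_[u.ravel(),v.ravel()]; q=toP(ray(d,uv,z)).reshape(420,560,2)
    c=cloud(d); h=c[...,2]
    m=((abs(q[...,0])<.072)&(q[...,1]>ymin)&(q[...,1]<ymax)&(h>z-.008)&(h<.07)).astype(np.uint8)
    n,l,st,_=cv2.connectedComponentsWithStats(m); k=1+np.argmax(st[1:,4]); s=q[l==k]
    (cx,cy),wh,a=cv2.minAreaRect((s*1000).astype(np.float32)); e=np.linalg.svd(s-s.mean(0),full_matrices=False)[2][0]
    return np.round([cx,cy],1),np.round(wh,1),np.round(s.mean(0)*1000,1),round(float(np.arctan(e[1]/e[0])),3)
E
python3 - <<'E'
from h import *
d=dict(np.load('pics/top0.npz')); o=np.array([240,165])
P=lambda l,z: (toP(ray(d,np.array(l)/5.5+o-.4,z))*1000).round(1).tolist()
print('line',P([(337,133),(430,446)],.014)); print('plate corners',P([(50,212),(617,48),(720,370),(142,540)],.014))
print('thick corners',P([(175,210),(240,195),(300,415),(240,440)],.032)); print('thin',P([(460,115),(497,107),(572,330),(530,342)],.026))
print('nozzle',P([(90,240)],.06),'nut',P([(680,338)],.034))
print(roller(d)); print(roller(d,.026,-.12,-.03))
E
```

```text
line [[76.6, -1.5], [-75.6, -0.2]]
plate corners [[77.8, 137.7], [79.1, -140.1], [-79.4, -138.5], [-79.9, 137.8]]
thick corners [[59.1, 82.1], [57.5, 51.6], [-46.9, 53.9], [-50.2, 82.9]]
thin [[66.5, -57.3], [65.3, -75.0], [-43.7, -76.5], [-43.7, -56.5]]
nozzle [[51.3, 122.8]] nut [[-61.5, -120.7]]
(array([ 3.4, 69.4]), array([113.6,  35.8]), array([ 2.5, 69.4]), 0.005)
(array([ 10.3, -65.1]), array([112.5,  30.3]), array([  9.9, -64.6]), 0.033)
```

```bash
cat >> h.py <<'E'
T=.017; Y0=-.0008
def W(x,y,tip): return np.r_[PC+x*ex+y*ey,tip+T]
def quat(a):
    qs=[]
    for s in(1,-1):
        y=s*np.array([np.cos(a),np.sin(a),0]); z=np.array([0,0,-1.]); qs.append(R.from_matrix(np.c_[np.cross(y,z),y,z]).as_quat())
    return qs
def press(x,y,target=9):
    ctrl.line_to(W(x,y,.054),rate=.08); f0=np.array(ctrl.read_state()['force'])
    tip=.0525
    while tip>.044:
        ctrl.line_to(W(x,y,tip),rate=.03); f=np.array(ctrl.read_state()['force'])-f0
        if f[2]>target: break
        tip-=.0005
    return tip,f0,f
def stroke(x,yc,a=.008,n=4,dist=None,target=9):
    """start a behind the roller's centre (plate y), push 2*dist; roller goes dist"""
    dist=2*a if dist is None else dist
    tip,f0,f=press(x,yc+a,target); L=[]
    for i in range(1,n+1):
        ctrl.line_to(W(x,yc+a-2*dist*i/n,tip),rate=.05); g=np.array(ctrl.read_state()['force'])-f0
        L.append((g[:2]@ey,g[2]))
        if g[2]<4: tip-=.0004
        elif g[2]>18: tip+=.0003
    ctrl.line_to(W(x,yc+a-2*dist,tip+.004),rate=.02); ctrl.line_to(W(x,yc+a-2*dist,.062),rate=.1)
    print('tip',tip,'press',f.round(1),'fy,fz',np.round(L,1).tolist(),'t',ctrl.read_state()['time'])
E
python3 - <<'E'
from h import *
ctrl.grasp(20)
q0=np.array(ctrl.read_state()['joint_positions'])
best=None
for q in quat(PA+.005):
    j=ctrl.solve_ik(W(.003,.077,.11),q); print(j)
    if j is not None and (best is None or np.abs(j-q0).max()<best[0]): best=(np.abs(j-q0).max(),q)
np.save('q.npy',best[1])
ctrl.movep(W(.003,.077,.11),best[1]); print(ctrl.read_state()['time'])
stroke(.003,.069)
ctrl.line_to(W(.003,.08,.11))
d=shot('top','s1'); print(roller(d))
d=shot('scene','s1s')
E
```

```text
None
[ 0.24785614  0.32157617 -0.30075529  0.         -0.94846487  0.03534019]
4.0167
tip 0.0424 press [-0.5  0.   0.5] fy,fz [[0.8, 0.9], [0.5, 0.6], [0.2, 0.1], [0.3, 0.1]] t 10.9917
(array([-23.6,  69.2]), array([35.3, 35.7]), array([-23.6,  69.3]), 1.328)
```

View pics/s1s.png

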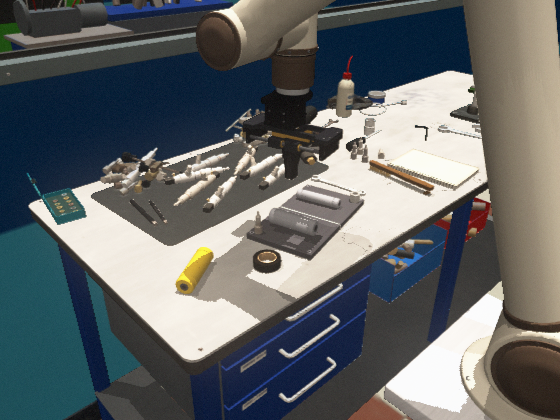

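View pics/s1.png

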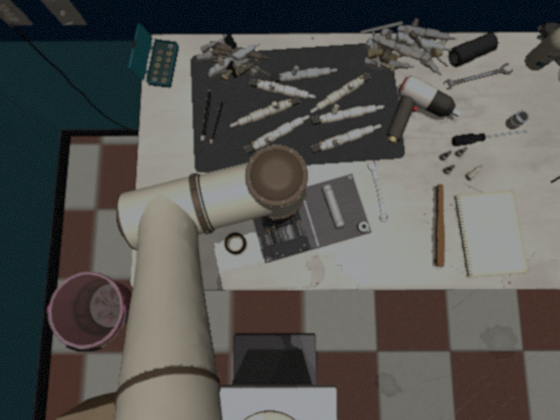

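The scene view shows the roller still at about (293,222), with the gripper's fingertips near (291,178). The top view has the arm hiding the left part of the plate. The force stayed near zero, so the stroke made no contact. I check the actual TCP against the command.

```bash
python3 - <<'E'
from h import *
s=ctrl.read_state(); print(s['tcp_pos'],W(.003,.08,.11),R.from_quat(s['tcp_rot']).as_matrix().round(3).tolist(),s['opening'],s['force'],s['time'])
d=dict(np.load('pics/s1s.npz'))
def proj(p):
    q=R.from_quat(d['orientation']).inv().apply(np.array(p)-d['origin']); return (d['K']@q/q[2])[:2]
tip=W(.003,.08,.11)-[0,0,T]; print('tip px',proj(tip),'roller top',proj(W(.003,.069,.05)-[0,0,T]))
c=cloud(d); print(c[178,291],c[170,291])
for a,b in((.02,.1),): 
  m=(c[...,2]>.02)&(c[...,2]<.2)&(np.linalg.norm(c[...,:2]-PC,axis=-1)<.13); p=c[m]
  pp=toP(p[:,:2]); h=p[:,2]; k=(h<.062)&(pp[:,1]>.03)&(pp[:,1]<.11)&(abs(pp[:,0])<.08); print('low',pp[k].min(0),pp[k].max(0),h[k].max())
  k=h>.075; print('tool min z',np.sort(h[k])[:5],pp[k][np.argsort(h[k])[:5]])
cv2.imwrite('pics/c2.png',cv2.resize(d['frame'][90:270,210:390],None,fx=3.3,fy=3.3,interpolation=cv2.INTER_CUBIC))
E
```

```text
[ 0.54291324 -0.02456611  0.12581088] [ 0.54371492 -0.02415195  0.127     ] [[0.279, -0.96, -0.002], [-0.96, -0.279, -0.0], [-0.0, 0.002, -1.0]] 0.0005599500862512836 [-1.30474539 -0.65274228 -0.73227256] 11.6417
tip px [289.89720347 191.40587648] roller top [291.97563466 213.76877713]
[ 0.53075516 -0.01386678  0.1495156 ] [ 0.53238362 -0.01504578  0.16659829]
low [-0.05820847  0.05669396] [0.05224363 0.09136581] 0.05439535072620261
tool min z [0.14396329 0.144617   0.14470225 0.14497538 0.14522155] [[ 0.0059875   0.08789845]
 [-0.00054195  0.09093585]
 [-0.00237836  0.09000268]
 [-0.00790197  0.08723584]
 [ 0.00645727  0.0912198 ]]
```

View pics/c2.png

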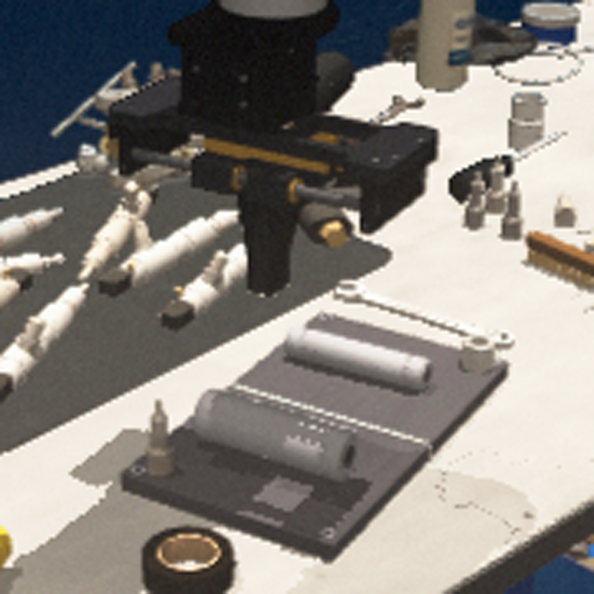

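The finger end shows at crop (268,290), about 34 mm higher than the nominal tip height. Image and depth agree on this. I'll descend under force guard to find true contact.

```bash
python3 - <<'E'
from h import *
print(ctrl.tcp_to_tips)
x,y=.003,.077
ctrl.line_to(W(x,y,.045)); f0=np.array(ctrl.read_state()['force'])
tip=.045
while tip>.008:
    tip-=.001; ctrl.line_to(W(x,y,tip),rate=.04); s=ctrl.read_state(); f=np.array(s['force'])-f0
    if f[2]>4: break
print(tip,f,s['tcp_pos'],s['time'])
d=shot('scene','s2s'); c=cloud(d)
cv2.imwrite('pics/c3.png',cv2.resize(d['frame'][110:270,210:390],None,fx=3.3,fy=3.3,interpolation=cv2.INTER_CUBIC))
E
```

```text
0.017
0.014999999999999972 [-1.59017982 -1.68450182  5.93933927] [ 0.54484579 -0.02725344  0.0330137 ] 19.725
```

View pics/c3.png

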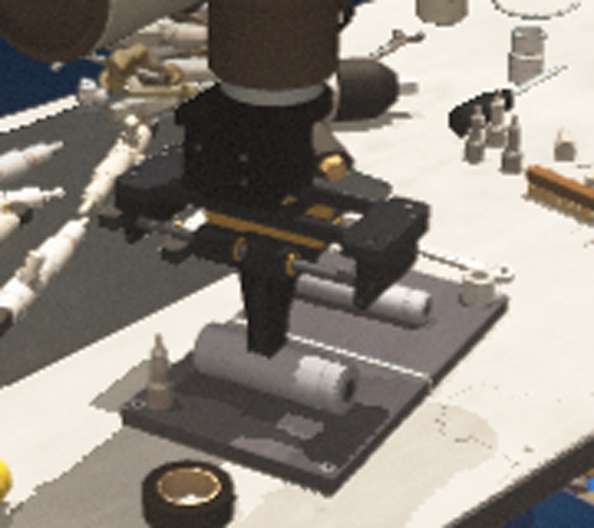

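Contact is now clear: the fingertip sits on the roller's top at crop (263,350), so the true contact command is a nominal tip of about 0.015. I run stroke 1 from here and measure the result.

```bash
cat >> h.py <<'E'
def push(x,yc,tip,a=.008,dist=None,back=True,target=9):
    dist=2*a if dist is None else dist; s=yc+a
    if back: ctrl.line_to(W(x,s,.021),rate=.15)
    f0=np.array(ctrl.read_state()['force']) if back else np.array(ctrl.read_state()['force'])*0
    ctrl.line_to(W(x,s,tip),rate=.03); L=[]
    f=lambda:np.array(ctrl.read_state()['force'])-f0
    g=f()
    for k in range(4):
        if g[2]>target-3: break
        tip-=.0006; ctrl.line_to(W(x,s,tip),rate=.03); g=f()
    L.append((g[:2]@ey,g[2])); n=2
    for i in range(1,n+1):
        ctrl.line_to(W(x,s-2*dist*i/n,tip),rate=.06); g=f(); L.append((g[:2]@ey,g[2]))
        if g[2]<6: tip-=.0005
        elif g[2]>16: tip+=.0005
    ctrl.line_to(W(x,s-2*dist,tip+.003),rate=.02); ctrl.line_to(W(x,s-2*dist,.021),rate=.1)
    print('tip',round(tip,4),'fy,fz',np.round(L,1).tolist(),'t',ctrl.read_state()['time'])
    return tip
def see(n='scene',lo=-.04,hi=.1):
    """cylinder-top fit from the depth cloud, tool excluded by height"""
    d=viewer.get_image(n); c=cloud(d); q=toP(c[...,:2].reshape(-1,2)); h=c[...,2].ravel()
    k=(abs(q[:,0])<.065)&(q[:,1]>lo)&(q[:,1]<hi)&(h>.022)&(h<.054); q=q[k];h=h[k]
    from scipy.optimize import least_squares
    r=least_squares(lambda p: np.hypot(q[:,1]-p[0]-p[1]*q[:,0],h-.032-p[2])-.018,[np.median(q[:,1])-.005,0,0],loss='soft_l1',f_scale=.002)
    print(n,'roller y',r.x[0].round(4),'ang',r.x[1].round(3),'dz',r.x[2].round(4),'x',np.percentile(q[:,0],[1,99]).round(3),len(h)); return r.x
E
python3 - <<'E'
from h import *
for n in('top0','s1s'):
    dd=dict(np.load('pics/%s.npz'%n)); viewer_get=viewer.get_image
    class V: get_image=staticmethod(lambda n,dd=dd:dd)
    import h; v0=h.viewer; h.viewer=V; h.see(n); h.viewer=v0
t=push(.003,.069,.0145,back=False); see()
E
```

```text
top0 roller y 0.0695 ang 0.003 dz 0.0007 x [-0.053  0.055] 636
s1s roller y 0.0702 ang 0.006 dz 0.0012 x [-0.057  0.051] 790
tip 0.0145 fy,fz [[-1.0, 9.0], [-0.5, 8.5], [-0.0, 7.8]] t 21.4083
scene roller y 0.0539 ang 0.004 dz 0.0014 x [-0.057  0.051] 772
```

Rolled 16 mm, exactly half the finger travel. On with three more strokes.

```bash
python3 - <<'E'
from h import *
y=.0534
for i in range(3):
    push(.003,y,.0145); y=see()[0]-.0005
E
```

```text
tip 0.0145 fy,fz [[-0.0, 10.3], [0.2, 8.9], [0.1, 8.4]] t 23.4667
scene roller y 0.0376 ang 0.001 dz 0.0012 x [-0.057  0.051] 747
tip 0.0145 fy,fz [[-0.1, 8.9], [-0.2, 9.4], [0.3, 8.8]] t 25.525
scene roller y 0.0212 ang 0.007 dz 0.0013 x [-0.057  0.051] 742
tip 0.0145 fy,fz [[-0.6, 8.5], [-0.5, 7.2], [-0.0, 7.3]] t 27.575
scene roller y 0.0047 ang 0.01 dz 0.0014 x [-0.057  0.051] 722
```

```bash
python3 - <<'E'
from h import *
push(.003,.0042,.0145,a=.005,dist=.005); see()
ctrl.line_to(W(.003,-.005,.09)); 
ctrl.move_joints([-.999,.385,.008,0,-1.194,-.259])
see(); see('top'); d=shot('top','end'); print(roller(d,.026,-.12,-.03),ctrl.read_state()['time'])
cv2.imwrite('pics/crop2.png',cv2.resize(d['frame'][165:270,240:380],None,fx=5.5,fy=5.5,interpolation=cv2.INTER_CUBIC))
E
```

```text
tip 0.0145 fy,fz [[-0.6, 8.7], [-1.8, 8.4], [-1.1, 8.2]] t 29.2917
scene roller y -0.0009 ang 0.01 dz 0.0014 x [-0.057  0.051] 695
scene roller y -0.0007 ang 0.009 dz 0.0014 x [-0.057  0.052] 710
top roller y -0.0013 ang 0.005 dz 0.0008 x [-0.052  0.055] 622
(array([  8.9, -63.8]), array([ 33.6, 115.2]), array([  9.5, -64.5]), 0.036) 32.325
```

View pics/crop2.png

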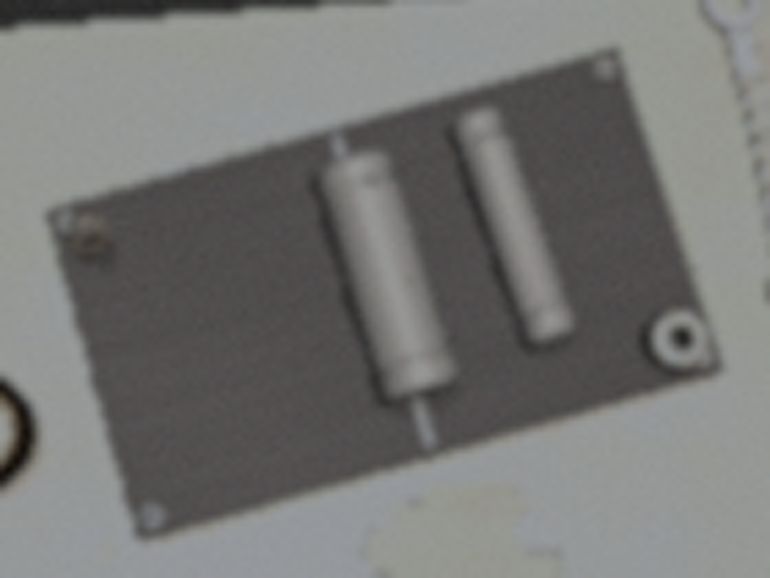

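The picture shows the roller lying along the line, whose ends stick out at (340,148) and (425,420). It is centred to within about 2 mm, and the thin roller, nozzle and nut have not moved.

```bash
python3 -c "
from rig import ctrl
print(ctrl.job_done())"
```

```text
the job is handed in; nothing more can be done
None
```

The thick roller was rolled about 70 mm (roughly 3.9 rad by calculation) onto the white line and lies at rest within about 2 mm of it, with the thin roller, nozzle and nut unmoved in the final picture; the job is handed in, but no verdict was returned.

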